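# Clamp a painting panel in the tabletop easel

## Robot

A 6-joint arm with a two-finger parallel gripper is mounted at the origin on a cart in front of the work surface, level with it; the furniture and walls round the work are solid. World frame = base frame: x ahead of the robot, y to its left, z up, the work surface at z = 0. Lengths are in m, angles in rad, forces in N, time in s.
With the tool pointing down it reaches from about 0.35 to 0.975 m from the base axis. Payload 4.9 kg.
Tool frame: the origin (TCP) lies between the finger pads; the fingertips stand 19 mm ahead of it and the grasp point (between the pads) is the TCP; z points along the fingers, y is the line along which they close (so a half turn about z gives the same grasp; the last joint's range is limited). The gripper opens to 85 mm and grips with 20 to 120 N. Pads are 22 mm wide; open, the fingers measure 114 mm over their backs; the gripper's body (76 mm by 85 mm) begins 54 mm behind the grasp point. The pads swing forward as they close: fully open they stand 13 mm farther back than shut.
Start: joints at [1.087, 0.053, 1.613, -0, 1.476, -0.119], TCP at [0.223, 0.584, 0.226] pointing down, gripper open.
Joint ranges: [-3.01, 3.01], [-1.01, 2.22], [0.06, 2.58], [-1.02, 4.17], [0.09, 2.62], [-3.14, 3.14]. Speed limits (rad/s): [2.57, 2.57, 3.14, 3.14, 3.14, 3.14].

## Interface

Orientations are given as a rotation vector (axis times angle).
In Python, from station import ctrl gives the robot as it stands. The module is installed in compiled form; this text tells all that it offers.
- The arm moves only by the tool servo_tool, never from a script. Its argument "increments" is a list that holds one entry, the list of rows, each a list of 5 numbers: the finger opening in cm, from 0 to 8.54, then the shift along the tool's x, y, z in cm, then the turn about the tool's z in degrees. A call has 1 to 5 rows; each row is the pose to reach, as a shift and turn from the pose commanded when the call began, along the tool's axes at that moment; what a row does not reach only later rows make up. A row lasts 1/10 s, in which the tool goes at most 50 mm and 8.59 degrees, less where a joint would pass 70% of its speed; a pose out of reach is approached as far as the arm can. A call with a gripper value outside its range is refused whole. The fingers move at their own pace and stop on an object; "newtons" is the grip in N (left out, the last holds). Time passes only in rows, so rows that repeat a pose let the fingers close. It gives the time, the measured TCP pose, the force, the opening and the grip force at its end, in the units of the state.
- ctrl.get_obs(): the state, without advancing time (a new reading comes with each control period).
- ctrl.get_image(name): name is "scene" or "top" or "wrist"; returns a dict with "img" (384x512x3 uint8, red, green, blue), "fx", "fy", "cx", "cy" (pixels), "rvec" (rotation vector, rad) and "tvec" (3), from world to camera coordinates, as OpenCV has them; the wrist camera has in their place "mount" (4x4, takes a point from camera to tool coordinates, whose origin is the TCP and whose axes are the flange's). Camera axes: x right, y down, z forward; pixel columns grow to the right and rows downward; lengths in m; the calibration is good to about 2 mm. A picture is of the moment at which its call begins: read the wrist's pose just before it. There is no depth.
- ctrl.finish_job(): hands the job in; it is judged then, once.
The state is a dict: "t": time; "q": joint angles; "dq": joint speeds; "effort": joint torques, N m; "tool_pos": TCP position; "tool_rot": TCP orientation; "contact_force": force on the tool from outside, world axes, zero at the start; "wrist_torque": the same for the moment, N m; "opening": finger opening in m; "grip_force": force on a finger pad.
Only numpy, scipy, OpenCV 4.12 (cv2) and the standard library are available. Lean on these libraries where they do the work, as an engineer would, in place of code of your own. Each camera call takes 0.05 s, during which the arm holds its last target. There are 200 camera calls.

## Task

Pick up the narrow terracotta-toned painting panel from the table and mount it on the little easel, toned face outwards and centred on the board: with the panel's leading short edge push the sprung blue hold-down arm back up the slope, lower the panel flat on the board so that its bottom edge sits fully home behind the ledge, then let go so that the arm bears down on its top edge. Leave the phone, the ink bottle and the bamboo whisk where they are.

Things in the scene. Friction and masses are not known exactly. Their poses are not given: they have to be found in the camera images.
- panel_mid (a point): Centre of the loose painting panel, a stiff block 150 x 62 x 18 mm (0.11 to 0.2 kg), wooden sides, terracotta-toned top face. x axis along the 150 mm length, y across the 62 mm width, z out of the toned face. It starts flat on the table, toned face up, left or right of the easel. Both ends are alike. Grip it across its 62 mm width.
- easel_back: Sloping board of a fixed wooden easel facing the robot, inclined 35 degrees from horizontal. Origin: middle of the board's front surface where it meets the ledge, 60 mm above the table. x points up the slope, y across to the left, z straight out of the board. The board is 46 mm wide (fingers have free space beside it) and runs from x = -10 to 136 mm; its front surface is z = 0.
- home (a point): Where the centre of the mounted panel belongs: x = 75, y = 0, z = 9 mm in the frame of easel_back (same axes). The panel's length then runs up the slope, its back lies flat on the board, its lower short edge touches the ledge, and it overhangs the board by 8 mm on either side.
- ledge (a point): Middle of the front of the dark wooden ledge at the foot of the board (same axes as easel_back). It is 120 mm wide, fills x = -14 to 0 mm of easel_back and stands 12 mm out of the board. The panel's lower edge rests against its up-slope face, x = 0; there is nothing over the ledge.
- hold_arm (a joint): Angle of the blue sprung hold-down arm at the top of the easel, rad: 0 at rest, up to 0.65 pushed back up the slope. Its axis lies along y at x = 165, z = -70 mm of easel_back. A spring drives it to 0 (0.19 N m at 0, plus 1.25 N m per rad: some 2 N at the panel's edge at 0, 5 N at 0.3 rad); it never stays back. With the panel home it stands at about 0.10 rad and presses with about 4.5 N.
- pad_bar (a point): Middle of the black rubber bar (13 mm thick, 36 mm wide) at the arm's free end. At rest it is at x = 126, z = 49 mm of easel_back; from it the blue finger slants up-slope and in, to x = 153, z = 7 mm. A panel edge coming up the slope under the bar meets this slanted underside (at rest about x = 141 at z = 18 mm, x = 133 at z = 32 mm) and pushes the arm back.
- phone: Bystander: phone in a mauve case, 83 x 157 x 12 mm, lying flat beside the easel on the side where the panel is not. Origin at the centre of its underside, y along its length.
- ink_bottle: Bystander: dark ink bottle 58 x 60 x 69 mm, standing. Origin at the centre of its underside.
- whisk: Bystander: bamboo whisk 69 x 68 x 95 mm, standing. Origin at the centre of its underside.
There are look-alikes about, which are no part of the job. Of the things that look like the part that bears panel_mid, the smaller one is meant.

How it is judged:
By the outcome, as a careful person would: the job done as asked, in the order asked, and still so for the second after the job is handed in, with the robot touching nothing.
It also fails if it takes over 40 s, if anything falls off the work surface, if the arm or the gripper's body presses on something with over 40 N, if the wrist force passes 120 N, or if a joint passes its speed limit or range.

## Working session

There is one attempt and no reset: what is moved stays moved. The work goes in short steps, Python scripts to look and compute and a tool call to move; the robot and the scene stay as the last step left them, time stands still between calls to the robot, and variables do not carry over. Pictures are saved under pics/ and viewed, at most 10 in all, crops included, and the job is handed in when it is done.

Besides the shell and the picture viewer there is one more tool, called after "Call:" as a command line: name --argument value ..., lists and objects as JSON in quotes. servo_tool: Moves the arm, as the interface text tells. Its arguments: {"type":"object","properties":{"increments":{"type":"array"},"newtons":{"type":"number"}},"required":["increments"]}

```bash
mkdir -p pics; cat > h.py <<'E'
import numpy as np, cv2
from station import ctrl
def snap(n,f):
    d=ctrl.get_image(n); cv2.imwrite(f'pics/{f}.png',d['img'][:,:,::-1]); np.save(f'pics/{f}.npy',d,allow_pickle=True); return d
def load(f): return np.load(f'pics/{f}.npy',allow_pickle=True).item()
def ray(d,uv,obs=None):
    r=np.array([(uv[0]-d['cx'])/d['fx'],(uv[1]-d['cy'])/d['fy'],1.])
    if 'mount' in d:
        M=np.array(d['mount']); R=cv2.Rodrigues(np.array(obs['tool_rot'],float))[0]
        return R@M[:3,3]+np.array(obs['tool_pos']), R@M[:3,:3]@r
    R=cv2.Rodrigues(np.array(d['rvec'],float))[0]; return -R.T@np.array(d['tvec'],float).ravel(), R.T@r
def onz(d,uv,z,obs=None):
    o,r=ray(d,uv,obs); return o+r*(z-o[2])/r[2]
def tri(d1,a,d2,b):
    o,r=ray(d1,a); p,s=ray(d2,b); k=np.linalg.lstsq(np.c_[r,-s],p-o,rcond=None)[0]
    return (o+r*k[0]+p+s*k[1])/2, np.linalg.norm(o+r*k[0]-p-s*k[1])
def proj(d,P):
    return cv2.projectPoints(np.array(P,float).reshape(-1,3),np.array(d['rvec'],float),np.array(d['tvec'],float),np.array([[d['fx'],0,d['cx']],[0,d['fy'],d['cy']],[0,0,1.]]),None)[0].reshape(-1,2)
E
python3 - <<'E'
from h import *
print(ctrl.get_obs())
a=snap('scene','s0');b=snap('top','t0')
for d in(a,b):print(d['fx'],d['cx'],ray(d,(256,192)))
E
```

```text
{'t': 0.0, 'q': array([ 1.08699948e+00,  5.33486061e-02,  1.61433232e+00,  1.14027931e-05,
        1.47600149e+00, -1.18969519e-01]), 'dq': array([ 9.86982215e-04,  6.18191006e-04,  1.31715579e-03, -2.16135127e-05,
        4.93590976e-04, -4.39204789e-04]), 'effort': array([-3.61760496e-03, -3.93681121e+01, -3.70176959e+01, -4.32929937e-04,
        7.23779565e-03,  1.48106415e-05]), 'tool_pos': array([0.22266604, 0.58329309, 0.22424526]), 'tool_rot': array([-0.56978349, -3.08884704,  0.00312872]), 'contact_force': array([-0.39996083, -0.04987456, -0.28778968]), 'wrist_torque': array([ 0.0067497 , -0.02558774,  0.03481589]), 'grip_force': 0.0, 'opening': 0.085293923508873}
428.4864270220918 260.77198509059474 (array([-0.30922446, -0.67997834,  0.81050167]), array([ 0.66633402,  0.53161182, -0.52303968]))
430.0454029081022 255.55234517835441 (array([ 0.40362735, -0.00884995,  1.35800211]), array([ 0.147461  ,  0.01598584, -0.9889474 ]))
```

View pics/s0.png

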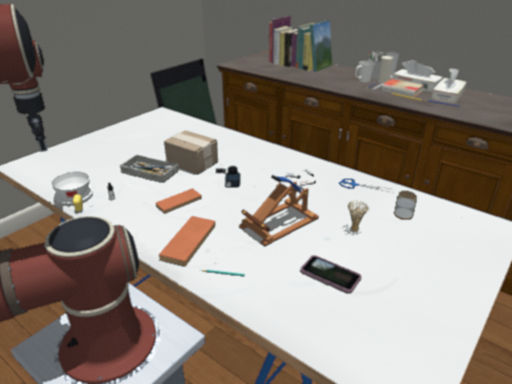

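View pics/t0.png

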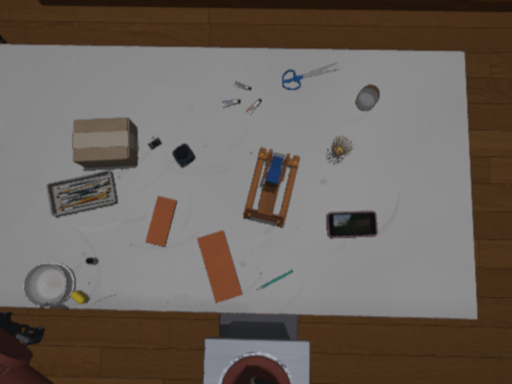

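```bash
python3 - <<'E'
from h import *
for f in('s0','t0'):
    d=load(f);im=d['img'];hsv=cv2.cvtColor(im,cv2.COLOR_RGB2HSV)
    m=cv2.inRange(hsv,(0,130,90),(14,255,255))
    cs,_=cv2.findContours(m,cv2.RETR_EXTERNAL,cv2.CHAIN_APPROX_NONE)
    for c in cs:
        if cv2.contourArea(c)<250: continue
        P=np.array([onz(d,p[0],.018)[:2] for p in c],np.float32)
        (x,y),(w,h),a=cv2.minAreaRect(P)
        if .03<w<.3 and .03<h<.3: print(f,cv2.boundingRect(c),round(x,4),round(y,4),round(w,4),round(h,4),round(a,1))
s=load('s0')['img'][165:255,220:340];t=load('t0')['img'][140:235,232:312]
r=lambda i,k:cv2.resize(i,None,fx=k,fy=k,interpolation=cv2.INTER_CUBIC)
s=r(s,4);t=r(t,4);H=max(s.shape[0],t.shape[0])
o=np.zeros((H,s.shape[1]+t.shape[1],3),np.uint8);o[:s.shape[0],:s.shape[1]]=s;o[:t.shape[0],s.shape[1]:]=t
cv2.imwrite('pics/c0.png',o[:,:,::-1]);print(o.shape)
E
```

```text
s0 (0, 302, 65, 82) -0.1106 0.116 0.223 0.1377 65.4
s0 (161, 217, 53, 44) 0.3708 0.1239 0.2006 0.081 18.5
s0 (0, 214, 60, 36) 0.0929 0.5024 0.195 0.1123 0.2
s0 (157, 190, 43, 21) 0.4978 0.306 0.0547 0.1443 77.7
s0 (245, 187, 72, 58) 0.6459 -0.0108 0.1999 0.286 77.6
t0 (198, 232, 43, 70) 0.3714 0.1205 0.2003 0.0808 18.4
t0 (147, 197, 29, 49) 0.5055 0.308 0.059 0.1447 78.0
(380, 800, 3)
```

View pics/c0.png

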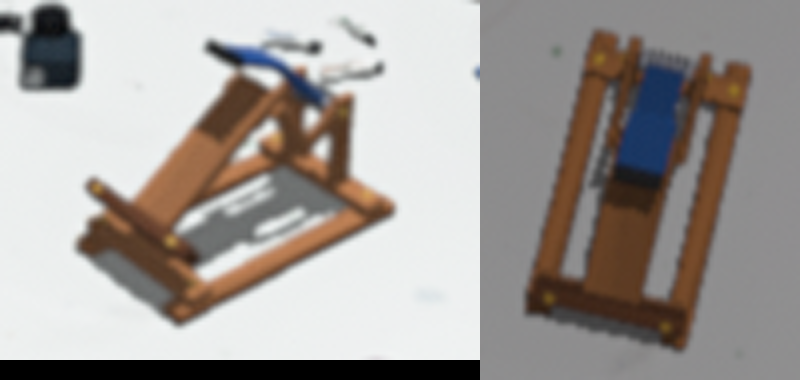

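```bash
python3 - <<'E'
from h import *
s=load('s0');t=load('t0')
S=lambda u,v:(220+(u-1.5)/4,165+(v-1.5)/4); T=lambda u,v:(232+(u-480-1.5)/4,140+(v-1.5)/4)
A,e=tri(s,S(95,188),t,T(548,298));B,f=tri(s,S(172,243),t,T(666,327));print(A,e,B,f)
m=(A+B)/2;d=(A-B);print(m,np.linalg.norm(d),np.degrees(np.arctan2(-d[0],d[1])))
# board edges in the top view at guess heights: foot edge ends, lower board
for z in(.06,):
  for p in((585,290),(640,303)):print(onz(t,T(*p),.065))
C,_=tri(s,S(345,110),t,T(733,90));D,_=tri(s,S(277,142),t,T(600,60));print(C,D)
# bar ends
print(tri(s,S(208,46),t,T(617,172)),tri(s,S(240,58),t,T(658,187)))
E
```

```text
[0.52683533 0.03438581 0.0652919 ] 0.004634136435349756 [ 0.50742791 -0.055276    0.06415314] 0.0037010857431709456
[ 0.51713162 -0.01044509  0.06472252] 0.09174522352383005 -12.213336025003859
[0.53512642 0.0049125  0.065     ]
[ 0.52623453 -0.03676328  0.065     ]
[ 0.6776524  -0.09741002  0.11382998] [ 0.72246242 -0.00144117  0.02305889]
(array([ 0.60548301, -0.01452197,  0.17360082]), np.float64(0.005561414628591086)) (array([ 0.59717435, -0.04588729,  0.17750293]), np.float64(0.001491172236958526))
```

```bash
cat >> h.py <<'E'
def inc(target,yawx=None,o=None):
    o=o or ctrl.get_obs(); R=cv2.Rodrigues(np.array(o['tool_rot']))[0]
    s=R.T@(np.array(target)-o['tool_pos'])*100
    cur=np.degrees(np.arctan2(R[1,0],R[0,0])); t=0 if yawx is None else -((yawx-cur+180)%360-180)
    print('inc cm',s.round(2),'turn',round(t,2),'tilt',R[:,2].round(3),'t',o['t'],'pos',o['tool_pos'].round(4),'yaw',cur.round(2)); return s,t
E
python3 -c "
from h import *
inc((.464,.315,.13),168)"
```

```text
inc cm [-32.12 -16.44   9.46] turn -8.9 tilt [-0.001 -0.002 -1.   ] t 0.1 pos [0.2227 0.5834 0.2244] yaw 159.1
```

Call:
servo_tool --increments '[[[8.54,-4,-2,0.8,-1.8],[8.54,-8,-4,1.6,-3.6],[8.54,-12,-6,2.4,-5.4],[8.54,-16,-8,3.2,-7.2],[8.54,-20,-10.2,4,-8.9]]]'

```text
t: 0.6
tool_pos: [0.3741, 0.4157, 0.1847]
tool_rot: [-0.326, -3.124, 0.001]
contact_force: [-0.4, 0.1, 0.3]
opening: 0.0855
grip_force: 0.0
```

Call:
servo_tool --increments '[[[8.54,-5,-1.4,1.4,0],[8.54,-8.5,-2.9,2.8,0],[8.54,-11,-4.2,4,0],[8.54,-11,-4.2,5.2,0],[8.54,-11,-4.2,5.2,0]]]'

```text
t: 1.1
tool_pos: [0.4709, 0.3521, 0.1306]
tool_rot: [-0.33, -3.12, 0.004]
contact_force: [-0.9, -0.0, -0.2]
opening: 0.0852
grip_force: 0.0
```

```bash
python3 - <<'E'
from h import *
o=ctrl.get_obs();d=snap('wrist','w0');print(np.array(d['mount']).round(3))
inc((.464,.315,.022),168,o)
hsv=cv2.cvtColor(d['img'],cv2.COLOR_RGB2HSV);m=cv2.inRange(hsv,(0,130,90),(14,255,255))
cs,_=cv2.findContours(m,cv2.RETR_EXTERNAL,cv2.CHAIN_APPROX_NONE)
for c in cs:
    if cv2.contourArea(c)<1500: continue
    P=np.array([onz(d,p[0],.018,o)[:2] for p in c],np.float32)
    print(cv2.boundingRect(c),cv2.minAreaRect(P))
E
```

```text
[[-0.001 -0.948 -0.318  0.083]
 [ 1.    -0.    -0.001 -0.   ]
 [ 0.001 -0.318  0.948 -0.149]
 [ 0.     0.     0.     1.   ]]
inc cm [-0.15 -3.74 10.87] turn -0.08 tilt [-0.005 -0.002 -1.   ] t 1.1 pos [0.4709 0.3521 0.1306] yaw 167.92
(185, 149, 66, 136) ((0.5030484199523926, 0.30911386013031006), (0.06021001189947128, 0.1480347365140915), 77.99383544921875)
(0, 95, 88, 145) ((0.4127878248691559, 0.12936927378177643), (0.11490253359079361, 0.08526646345853806), 18.4367733001709)
```

View pics/w0.png

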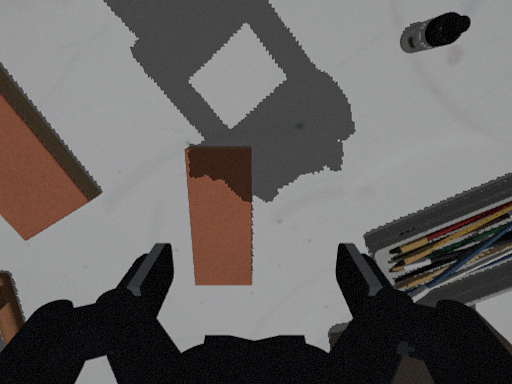

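Call:
servo_tool --increments '[[[8.54,-0.1,-1.8,1.5,0],[8.54,-0.1,-3.55,4.5,0],[8.54,-0.1,-3.55,8,0],[8.54,-0.1,-3.55,10.8,0],[8.54,-0.1,-3.55,10.8,0]]]'

```text
t: 1.65
tool_pos: [0.4618, 0.3177, 0.0217]
tool_rot: [-0.325, -3.118, 0.007]
contact_force: [-0.2, 0.0, -0.4]
opening: 0.0855
grip_force: 0.0
```

Call:
servo_tool --increments '[[[6,0,0,0,0],[5.8,0,0,0,0],[5.5,0,0,0,0],[5.5,0,0,0,0]]]' --newtons 50

```text
t: 2.05
tool_pos: [0.4669, 0.3191, 0.0273]
tool_rot: [0.328, 3.122, 0.003]
contact_force: [0.1, -0.3, -0.3]
opening: 0.0551
grip_force: 0.0
```

```bash
python3 - <<'E'
from h import *
o=ctrl.get_obs();print(o['t'],o['tool_pos'],o['opening'],o['grip_force'],o['contact_force'])
a=snap('wrist','w1')['img'];s=snap('scene','s1')['img'][150:250,120:250]
s=cv2.resize(s,(374,288),interpolation=cv2.INTER_CUBIC)
c=np.zeros((384,790,3),np.uint8);c[:,:416]=a[:,50:466];c[:288,416:]=s
cv2.imwrite('pics/c1.png',c[:,:,::-1])
E
```

```text
2.05 [0.46689427 0.31905334 0.027257  ] 0.05510817120997589 0.0 [ 0.11034487 -0.34291558 -0.315782  ]
```

View pics/c1.png

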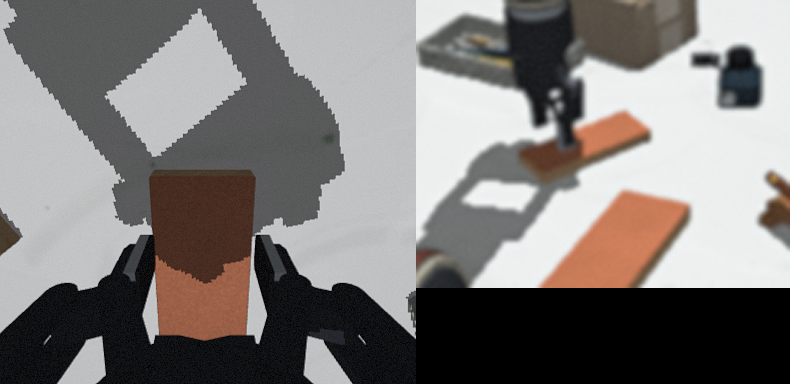

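Call:
servo_tool --increments '[[[8.54,0,0,0,0],[8.54,0,0,0,0],[8.54,0.2,-0.1,0.4,0],[8.54,0.2,-0.1,0.65,0],[8.54,0.2,-0.1,0.65,0]]]'

```text
t: 2.65
tool_pos: [0.463, 0.3174, 0.0181]
tool_rot: [-0.328, -3.123, 0.001]
contact_force: [0.7, 0.0, -0.1]
opening: 0.0856
grip_force: 0.0
```

Call:
servo_tool --increments '[[[5,0,0,0,0],[5,0,0,0,0],[5,0,0,0,0],[5,0,0,0,0],[5,0,0,0,0]]]' --newtons 50

```text
t: 3.15
tool_pos: [0.4638, 0.3178, 0.0191]
tool_rot: [0.328, 3.124, 0.0]
contact_force: [0.1, 0.0, 0.2]
opening: 0.0501
grip_force: 0.0
```

```bash
python3 - <<'E'
from h import *
o=ctrl.get_obs();print(o['t'],o['tool_pos'],o['opening'],o['grip_force'],o['contact_force'],o['wrist_torque'])
a=snap('wrist','w2')['img'][190:350,150:370]
a=cv2.resize(a,None,fx=3,fy=3,interpolation=cv2.INTER_CUBIC)
cv2.imwrite('pics/c2.png',a[:,:,::-1])
E
```

```text
3.15 [0.46381166 0.31779623 0.0191053 ] 0.05013232473218272 0.0 [0.09183056 0.00294969 0.16345483] [-0.05833533  0.02919602 -0.02288432]
```

View pics/c2.png

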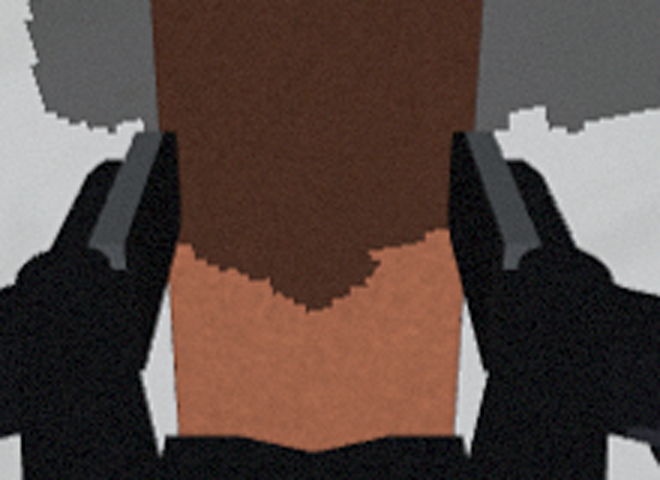

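```bash
python3 - <<'E'
from h import *
d=load('w2');M=np.array(d['mount']);print(d['fx'],d['cx'],d['cy'])
for w,(a,b,v) in ((.0501,(210,301,233)),(.0551,(202,303,240))):
  z=d['fx']*w/(b-a)
  for u in(a,b): print((M@[(u-d['cx'])/d['fx']*z,(v-d['cy'])/d['fy']*z,z,1])[:3].round(4))
E
```

```text
285.1204209696157 254.27339257769185 188.11061748405714
[ 0.0093 -0.0249 -0.0078]
[ 0.0092  0.0252 -0.0077]
[ 0.0063 -0.029  -0.0103]
[ 0.0063  0.0261 -0.0102]
```

Call:
servo_tool --increments '[[[8.54,0,0,0,0],[8.54,0,0,0,0],[8.54,0,0,0.5,0],[8.54,0,0,1.0,0],[8.54,0,0,1.0,0]]]'

```text
t: 3.7
tool_pos: [0.4628, 0.3173, 0.0077]
tool_rot: [-0.328, -3.122, 0.002]
contact_force: [0.6, 0.0, 0.3]
opening: 0.0855
grip_force: 0.0
```

Call:
servo_tool --increments '[[[5.5,0,0,0,0],[5.5,0,0,0,0],[5.5,0,0,0,0],[5.5,0,0,0,0]]]' --newtons 30

```text
t: 4.1
tool_pos: [0.4638, 0.3178, 0.0092]
tool_rot: [0.328, 3.124, 0.0]
contact_force: [-0.8, -0.2, -0.6]
opening: 0.0552
grip_force: 0.0
```

Call:
servo_tool --increments '[[[8.54,0,0,0,0],[8.54,0,0,0,0],[8.54,0,0,0.4,0],[8.54,0,0,0.8,0],[8.54,0,0,1.1,0]]]'

```text
t: 4.6
tool_pos: [0.4634, 0.3176, -0.0027]
tool_rot: [-0.328, -3.124, 0.001]
contact_force: [-0.7, 0.7, -0.1]
opening: 0.0855
grip_force: 0.0
```

Call:
servo_tool --increments '[[[5.5,0,0,0,0],[5.5,0,0,0,0],[5.5,0,0,0,0],[5.5,0,0,0,0]]]' --newtons 30

```text
t: 5.0
tool_pos: [0.4637, 0.3177, -0.0021]
tool_rot: [0.328, 3.124, -0.0]
contact_force: [-0.1, 0.6, -1.3]
opening: 0.0609
grip_force: 33.9
```

Call:
servo_tool --increments '[[[7.5,0,0,0,0],[7.5,0,0,0,0],[7.5,0,0,0.4,0],[5.5,0,0,0.4,0],[5.5,0,0,0.4,0]]]' --newtons 60

```text
t: 5.5
tool_pos: [0.4639, 0.3179, -0.0058]
tool_rot: [0.328, 3.124, 0.0]
contact_force: [0.0, -0.7, -1.3]
opening: 0.0607
grip_force: 67.1
```

Call:
servo_tool --increments '[[[5.5,0,0,0,0],[5.5,0,0,0,0],[5.5,0,0,-3,0],[5.5,0,0,-6,0],[5.5,0,0,-9,0]]]'

```text
t: 6.0
tool_pos: [0.4629, 0.3173, 0.084]
tool_rot: [-0.328, -3.123, 0.002]
contact_force: [0.6, 1.0, -1.2]
opening: 0.0605
grip_force: 67.1
```

Call:
servo_tool --increments '[[[5.5,0,0,-5,0],[5.5,0,0,-10,0],[5.5,0,0,-13,0],[5.5,0,0,-13,0],[5.5,0,0,-13,0]]]'

```text
t: 6.5
tool_pos: [0.4636, 0.3177, 0.2138]
tool_rot: [0.328, 3.124, 0.0]
contact_force: [-0.1, -0.2, -1.9]
opening: 0.0604
grip_force: 67.2
```

```bash
python3 - <<'E'
from h import *
o=ctrl.get_obs();print(o['t'],o['tool_pos'],o['opening'],o['grip_force'],o['contact_force'],o['wrist_torque'])
s=snap('scene','s2')['img'][60:260,80:330]
a=snap('top','t2')['img'][130:250,130:310]
s=cv2.resize(s,(400,320),interpolation=cv2.INTER_CUBIC);a=cv2.resize(a,(400,267),interpolation=cv2.INTER_CUBIC)
c=np.zeros((320,800,3),np.uint8);c[:,:400]=s;c[:267,400:]=a
cv2.imwrite('pics/c3.png',c[:,:,::-1])
E
```

```text
6.5 [0.46355344 0.31768893 0.21375308] 0.06041311329594336 67.24471226334572 [-0.12335617 -0.23255445 -1.92523416] [-0.00432148  0.10787534 -0.05293072]
```

View pics/c3.png

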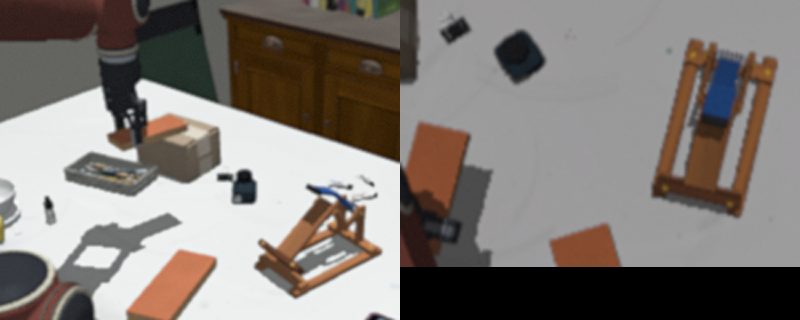

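```bash
python3 - <<'E'
from h import *
d=load('t0');sat=cv2.cvtColor(d['img'],cv2.COLOR_RGB2HSV)[:,:,1].astype(float)
E=np.array([.529,-.013,.06]);yaw=np.radians(-12.2);c,s=np.cos(np.radians(35)),np.sin(np.radians(35))
u=np.array([np.cos(yaw),np.sin(yaw),0]);X=c*u+[0,0,s];Z=-s*u+[0,0,c];Y=np.cross(Z,X)
def plane(uv,z0):
    o,r=ray(d,uv);k=((E+Z*z0-o)@Z)/(r@Z);P=o+r*k-E;return P@X,P@Y
L=[];R=[]
for v in range(189,211):
    # predicted board centre column
    ps=[(col,)+tuple(plane((col,v),0)) for col in np.arange(245,300,.1)]
    ps=np.array(ps); val=np.interp(ps[:,0],np.arange(512),sat[v])
    for lo,hi,out in((10,36,L),(-36,-10,R)):
        m=(ps[:,2]>lo)&(ps[:,2]<hi); q=ps[m];w=val[m]
        g=np.abs(np.gradient(cv2.GaussianBlur(w.reshape(1,-1),(0,0),4).ravel()));k=g.argmax();out.append((q[k,1],q[k,2],g[k]))
L=np.array(L);R=np.array(R)
for a in(L,R): print(a[:,:2].round(4).tolist()[::2]); 
f=lambda a:np.polyfit(a[:,0],a[:,1],1)
mid=(L[:,1]+R[:,1])/2; print('width',np.median(L[:,1]-R[:,1]),'mid',np.median(mid),'slopes',f(L),f(R))
# ledge lower outline
v0=[]
for y in np.arange(-50,51,10)/1000:
    pts=np.array([E+X*x+Y*y+Z*.012 for x in np.arange(-.04,.03,.0005)]);uv=proj(d,pts).astype(np.float32)
    w=cv2.remap(sat.astype(np.float32),uv[:,0].reshape(1,-1),uv[:,1].reshape(1,-1),cv2.INTER_LINEAR).ravel()
    g=np.gradient(cv2.GaussianBlur(w.reshape(1,-1),(0,0),3).ravel());v0.append((round(y,2),round(-.04+.0005*g[:70].argmax(),4)))
print(v0)
E
```

```text
Traceback (most recent call last):
cv2.error: OpenCV(4.12.0) /io/opencv/modules/imgproc/src/smooth.dispatch.cpp:618: error: (-215:Assertion failed) !_src.empty() in function 'GaussianBlur'
```

```bash
cat > e.py <<'E'
from h import *
d=load('t0');sat=cv2.cvtColor(d['img'],cv2.COLOR_RGB2HSV)[:,:,1].astype(float)
E=np.array([.529,-.013,.06]);yaw=np.radians(-12.2);c,s=np.cos(np.radians(35)),np.sin(np.radians(35))
u=np.array([np.cos(yaw),np.sin(yaw),0]);X=c*u+[0,0,s];Z=-s*u+[0,0,c];Y=np.cross(Z,X)
def prof(A,B,n):
    pts=A+np.linspace(0,1,n)[:,None]*(B-A);uv=proj(d,pts).astype(np.float32)
    w=cv2.remap(sat.astype(np.float32),uv[:,0].reshape(1,-1),uv[:,1].reshape(1,-1),cv2.INTER_LINEAR)
    return np.gradient(cv2.GaussianBlur(w,(0,0),3).ravel())
P=lambda x,y,z:E+X*x+Y*y+Z*z
M=[]
for x in np.arange(.01,.075,.008):
    l=prof(P(x,.034,0),P(x,.012,0),89);r=prof(P(x,-.034,0),P(x,-.012,0),89)
    M.append((x*1e3,34-.25*l.argmax(),-34+.25*r.argmax(),l.max(),r.max()))
M=np.array(M);print(M.round(1));print(np.polyfit(M[:,0],(M[:,1]+M[:,2])/2,1))
for y in np.arange(-.05,.051,.01):
    g=prof(P(-.04,y,.012),P(-.005,y,.012),141);print(round(y,2),-40+.25*g.argmax(),end='; ')
for x in(-.007,):
    print('ledge ends',[80-.25*prof(P(x,.08,.01),P(x,.045,.01),141).argmax(),-80+.25*prof(P(x,-.08,.01),P(x,-.045,.01),141).argmax()])
E
python3 e.py
```

```text
[[ 10.   21.8 -22.    4.6   3.8]
 [ 18.   20.  -23.    8.2   6.4]
 [ 26.   21.2 -22.    8.4   7.4]
 [ 34.   21.8 -22.8   6.4   6.3]
 [ 42.   21.2 -21.8   8.6   7.4]
 [ 50.   20.2 -22.8   7.9   7. ]
 [ 58.   21.5 -21.8   8.4   6.9]
 [ 66.   20.  -22.5   8.2   7.4]
 [ 74.   21.2 -23.    8.1   6.1]]
[-0.00520833 -0.47569444]
-0.05 -18.75; -0.04 -8.75; -0.03 -9.75; -0.02 -9.0; -0.01 -8.5; 0.0 -7.75; 0.01 -7.5; 0.02 -9.0; 0.03 -8.75; 0.04 -7.75; 0.05 -17.75; ledge ends [np.float64(60.25), np.float64(-63.75)]
```

Call:
servo_tool --increments '[[[5.5,0,-3,0,0],[5.5,0,-7,0,0],[5.5,0,-11,0,0],[5.5,0,-15,0,0],[5.5,0,-19,0,0]]]'

```text
t: 7.1
tool_pos: [0.4223, 0.1304, 0.211]
tool_rot: [-0.327, -3.12, 0.002]
contact_force: [1.2, -0.2, -0.9]
opening: 0.0604
grip_force: 67.2
```

Call:
servo_tool --increments '[[[5.5,-0.2,-4,1.5,0.2],[5.5,-0.3,-8,4,0.4],[5.5,-0.3,-11,6.5,0.4],[5.5,-0.3,-12,8.5,0.4],[5.5,-0.3,-12,9.2,0.4]]]'

```text
t: 7.6
tool_pos: [0.3987, 0.0132, 0.1171]
tool_rot: [-0.343, -3.114, -0.0]
contact_force: [0.9, 1.0, -0.5]
opening: 0.0603
grip_force: 67.1
```

```bash
cat >> h.py <<'E'
E=np.array([.529,-.0137,.06]);YAW=np.radians(-12.4)
U=np.array([np.cos(YAW),np.sin(YAW),0]);W=np.array([-U[1],U[0],0])
def gp(h,v,y=0):  # panel pivot point G in the easel's vertical plane (mm) -> TCP
    return E+U*h/1e3+W*y/1e3+[0,0,v/1e3-.0148]
def hv(p):
    q=p-E+[0,0,.0148]; return (1e3*np.array([q@U,q[2],q@W])).round(1)
E
python3 - <<'E'
from h import *
o=ctrl.get_obs();print(hv(o['tool_pos']),o['contact_force'].round(1),o['wrist_torque'].round(3));inc(gp(-130,76),167.6,o)
print(inc(gp(-28,76),167.6,o))
E
```

```text
[-133.    71.9   -1.7] [ 0.9  1.  -0.5] [-0.009  0.029 -0.027]
inc cm [-0.3   0.17 -0.41] turn -0.18 tilt [-0.009  0.001 -1.   ] t 7.6 pos [0.3987 0.0132 0.1171] yaw 167.42
inc cm [-10.5   0.2  -0.5] turn -0.18 tilt [-0.009  0.001 -1.   ] t 7.6 pos [0.3987 0.0132 0.1171] yaw 167.42
(array([-10.49501244,   0.20180752,  -0.50229772]), np.float64(-0.1783159148808977))
```

Call:
servo_tool --increments '[[[5.5,-1,0,0,0],[5.5,-4,0,0,0],[5.5,-7,0,0,0],[5.5,-9.5,0,0,0],[5.5,-9.5,0,0,0]]]'

```text
t: 8.1
tool_pos: [0.4969, -0.0061, 0.1215]
tool_rot: [-0.338, -3.123, -0.0]
contact_force: [-0.3, -0.2, -0.5]
opening: 0.0605
grip_force: 67.2
```

Call:
servo_tool --increments '[[[5.5,0,0,0,0]]]'

```text
t: 8.2
tool_pos: [0.4945, -0.0056, 0.121]
tool_rot: [-0.338, -3.121, -0.001]
contact_force: [-0.3, 0.9, -1.6]
opening: 0.0604
grip_force: 67.2
```

```bash
python3 - <<'E'
from h import *
o=ctrl.get_obs();print(hv(o['tool_pos']),o['contact_force'].round(1),o['wrist_torque'].round(3));inc(gp(-28,76),167.6,o)
t=snap('top','t3')['img'][150:260,215:315];s=snap('scene','s3')['img'][130:250,200:330]
t=cv2.resize(t,(364,400),interpolation=cv2.INTER_CUBIC);s=cv2.resize(s,(433,400),interpolation=cv2.INTER_CUBIC)
cv2.imwrite('pics/c4.png',np.hstack([s,t])[:,:,::-1])
E
```

```text
[-35.5  75.8   0.5] [-0.3  0.9 -1.6] [0.008 0.101 0.021]
inc cm [-0.75 -0.05 -0.02] turn 0.05 tilt [-0.003  0.001 -1.   ] t 8.2 pos [ 0.4945 -0.0056  0.121 ] yaw 167.65
```

View pics/c4.png

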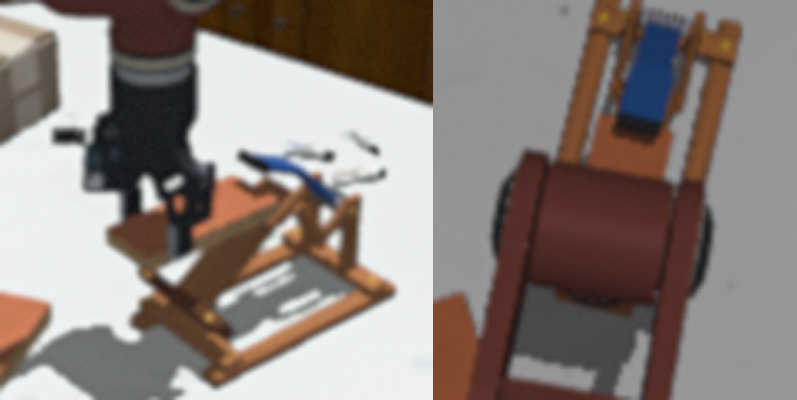

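Call:
servo_tool --increments '[[[5.5,-0.8,0,0.2,0],[5.5,-0.8,0,0.6,0],[5.5,-0.8,0,1.1,0],[5.5,-0.8,0,1.6,0],[5.5,-0.8,0,1.6,0]]]'

```text
t: 8.8
tool_pos: [0.5022, -0.0078, 0.1056]
tool_rot: [-0.339, -3.122, -0.001]
contact_force: [-4.6, 2.2, 4.6]
opening: 0.0605
grip_force: 68.1
```

Call:
servo_tool --increments '[[[5.5,0,0,0.6,0],[5.5,0,0,1.2,0],[5.5,-0.1,0,1.8,0],[5.5,-0.3,0,2.4,0],[5.5,-0.4,0,3.0,0]]]'

```text
t: 9.3
tool_pos: [0.5054, -0.0088, 0.0752]
tool_rot: [-0.339, -3.12, -0.0]
contact_force: [-5.0, 2.5, 3.6]
opening: 0.0605
grip_force: 68.9
```

```bash
python3 - <<'E'
from h import *
o=ctrl.get_obs();print(o['t'],hv(o['tool_pos']),o['contact_force'].round(1),o['wrist_torque'].round(3))
s=snap('scene','s4')['img'][150:240,210:330]
s=cv2.resize(s,None,fx=5,fy=5,interpolation=cv2.INTER_CUBIC)
cv2.imwrite('pics/c5.png',s[:,:,::-1])
E
```

```text
9.3 [-24.1  30.   -0.2] [-5.   2.5  3.6] [0.153 0.15  0.121]
```

View pics/c5.png

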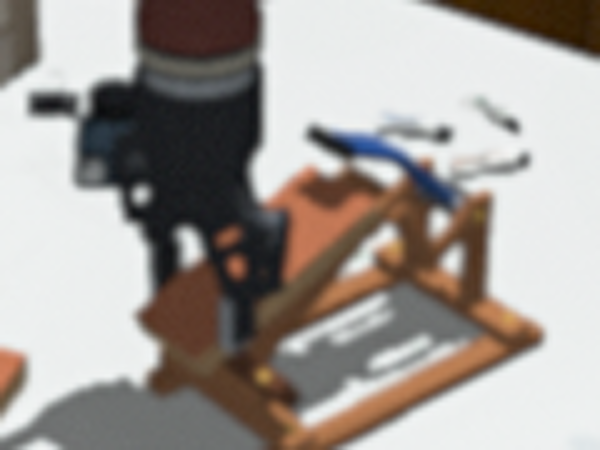

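Call:
servo_tool --increments '[[[5.5,-0.1,0,0.5,0],[5.5,-0.35,0,0.9,0],[5.5,-0.4,0,1.0,0]]]'

```text
t: 9.65
tool_pos: [0.5092, -0.0095, 0.0651]
tool_rot: [-0.339, -3.12, -0.001]
contact_force: [-5.6, 0.5, 2.6]
opening: 0.0601
grip_force: 69.1
```

Call:
servo_tool --increments '[[[5.5,-0.3,0,-0.5,0],[5.5,-1.0,0,-1.1,0],[5.5,-1.7,0,-1.6,0],[5.5,-2.4,0,-2.1,0],[5.5,-2.4,0,-2.1,0]]]'

```text
t: 10.15
tool_pos: [0.5344, -0.0153, 0.0872]
tool_rot: [-0.34, -3.122, -0.0]
contact_force: [-3.5, -0.3, -3.8]
opening: 0.0604
grip_force: 68.1
```

```bash
python3 - <<'E'
from h import *
o=ctrl.get_obs();print(o['t'],hv(o['tool_pos']),o['contact_force'].round(1),o['wrist_torque'].round(3));inc(gp(18.5,50.8),167.6,o)
s=snap('scene','s5')['img'][150:240,210:330]
s=cv2.resize(s,None,fx=5,fy=5,interpolation=cv2.INTER_CUBIC)
cv2.imwrite('pics/c6.png',s[:,:,::-1])
E
```

```text
10.15 [ 5.6 42.  -0.4] [-3.5 -0.3 -3.8] [ 0.137  0.658 -0.038]
inc cm [-1.29  0.04 -0.89] turn -0.02 tilt [-0.001  0.    -1.   ] t 10.15 pos [ 0.5344 -0.0153  0.0872] yaw 167.58
```

View pics/c6.png

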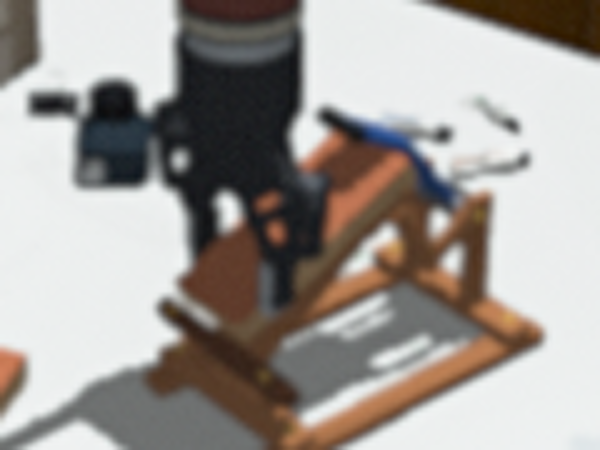

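Call:
servo_tool --increments '[[[5.5,-0.5,0,-0.35,0],[5.5,-1.0,0,-0.7,0],[5.5,-1.4,0,-0.9,0],[5.5,-1.4,0,-0.9,0]]]'

```text
t: 10.6
tool_pos: [0.5474, -0.018, 0.0958]
tool_rot: [-0.339, -3.121, -0.0]
contact_force: [-5.7, 0.7, -4.2]
opening: 0.0605
grip_force: 68.1
```

```bash
python3 - <<'E'
from h import *
o=ctrl.get_obs();print(o['t'],hv(o['tool_pos']),o['contact_force'].round(1),o['wrist_torque'].round(3))
s=snap('scene','s6')['img'][150:240,210:330]
s=cv2.resize(s,None,fx=6,fy=6,interpolation=cv2.INTER_CUBIC)
cv2.imwrite('pics/c7.png',s[:,:,::-1])
E
```

```text
10.6 [18.9 50.6 -0.3] [-5.7  0.7 -4.2] [ 0.197  0.971 -0.084]
```

View pics/c7.png

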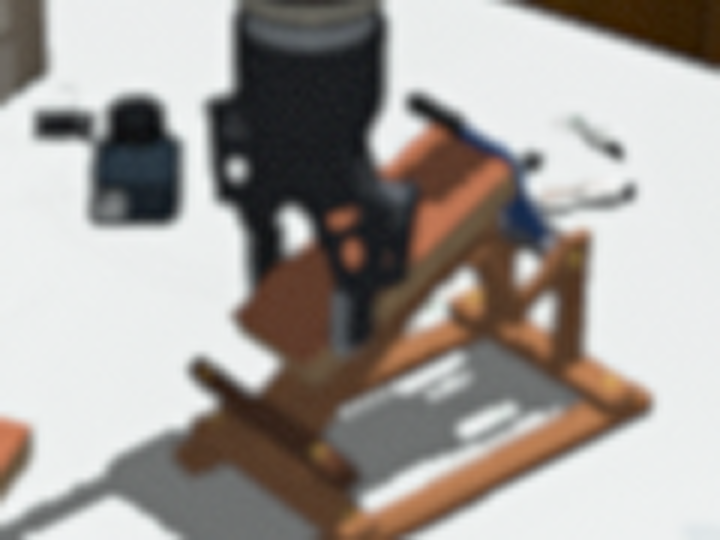

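Call:
servo_tool --increments '[[[5.5,-0.25,0,0.4,0],[5.5,-0.5,0,0.8,0],[5.5,-0.7,0,1.2,0],[5.5,-0.85,0,1.6,0],[5.5,-0.85,0,1.6,0]]]'

```text
t: 11.15
tool_pos: [0.5541, -0.0193, 0.0793]
tool_rot: [-0.338, -3.118, -0.001]
contact_force: [-12.6, 3.2, 1.2]
opening: 0.0607
grip_force: 70.8
```

Call:
servo_tool --increments '[[[5.5,-0.05,0,0.2,0],[5.5,-0.1,0,0.4,0],[5.5,-0.1,0,0.4,0]]]'

```text
t: 11.45
tool_pos: [0.5553, -0.0197, 0.0763]
tool_rot: [-0.338, -3.118, -0.0]
contact_force: [-13.1, 2.5, 3.2]
opening: 0.0606
grip_force: 71.6
```

Call:
servo_tool --increments '[[[5.5,-0.1,0,0.12,0],[5.5,0.0,0,0.2,0],[5.5,0.15,0,0.3,0],[5.5,0.15,0,0.3,0]]]'

```text
t: 11.85
tool_pos: [0.5554, -0.0197, 0.0762]
tool_rot: [-0.338, -3.122, 0.0]
contact_force: [-16.3, 2.4, 14.1]
opening: 0.0603
grip_force: 72.8
```

```bash
cat >> h.py <<'E'
def rep():
    o=ctrl.get_obs();h,v,y=hv(o['tool_pos']);c,s=np.cos(np.radians(35)),np.sin(np.radians(35))
    f=o['contact_force'];fh=f@U;fz=f[2]+1.8
    print(o['t'],'G board x,z,y',np.round([c*h+s*v,-s*h+c*v,y],1),'F upslope,normal,lat',np.round([c*fh+s*fz,-s*fh+c*fz,f@W],1),'tau',o['wrist_torque'].round(2),'grip',o['grip_force'],o['opening'])
E
python3 -c "
from h import *
rep()"
```

```text
11.85 G board x,z,y [40.   9.8 -0.2] F upslope,normal,lat [-4.3 22.5 -1.2] tau [0.28 1.99 0.09] grip 72.75245815515518 0.06034620799100894
```

Call:
servo_tool --increments '[[[5.5,0.09,0,-0.12,0],[5.5,0.2,0,-0.05,0],[5.5,0.34,0,0.05,0],[5.5,0.34,0,0.05,0]]]'

```text
t: 12.25
tool_pos: [0.555, -0.0195, 0.0758]
tool_rot: [0.338, 3.117, -0.001]
contact_force: [-4.0, 1.9, 5.2]
opening: 0.0603
grip_force: 71.6
```

```bash
python3 -c "
from h import *
rep()"
```

```text
12.25 G board x,z,y [39.3  9.8 -0.1] F upslope,normal,lat [0.5 8.2 1. ] tau [0.01 0.36 0.01] grip 71.62266969680786 0.0602729145390403
```

Call:
servo_tool --increments '[[[5.5,0.15,0,0.1,0],[5.5,0.3,0,0.18,0],[5.5,0.3,0,0.18,0]]]'

```text
t: 12.55
tool_pos: [0.5526, -0.019, 0.0741]
tool_rot: [0.338, 3.115, -0.001]
contact_force: [-1.8, 1.1, 4.8]
opening: 0.0602
grip_force: 71.6
```

```bash
python3 - <<'E'
from h import *
rep()
d=snap('scene','s7');R=d['img'].astype(int)
# ledge/lower panel edge profile: mask of terracotta panel (scene) and its lowest corners
hsv=cv2.cvtColor(d['img'],cv2.COLOR_RGB2HSV)
for f in('s0','s7'):
    D=load(f);im=D['img'].astype(int)
    b=(im[:,:,2]>im[:,:,0]+40)&(im[:,:,2]>60);b[:165]=0;b[205:]=0;b[:,:255]=0;b[:,325:]=0
    v,u=np.nonzero(b);print(f,len(u),u.mean(),v.mean(),u.min(),v.min())
# predicted blue finger centroid shift for arm angle
c,s=np.cos(np.radians(35)),np.sin(np.radians(35));X=c*U+[0,0,s];Z=-s*U+[0,0,c]
def arm(p,a): 
    q=np.array(p)-[165,-70];ca,sa=np.cos(a),np.sin(a);r=[ca*q[0]+sa*q[1]+165,-sa*q[0]+ca*q[1]-70];return E+X*r[0]/1e3+Z*r[1]/1e3
for a in(0,.05,.1,.15,.2): print(a,proj(d,[arm((140,28),a)]).round(1), proj(d,[arm((126,49),a)]).round(1))
E
```

```text
12.55 G board x,z,y [36.4  9.8 -0.1] F upslope,normal,lat [2.2 6.5 0.7] tau [ 0.01  0.06 -0.  ] grip 71.61695301532745 0.060171886573983605
s0 61 287.59016393442624 181.08196721311475 278 177
s7 26 292.7307692307692 180.07692307692307 286 173
0 [[281.7 178.5]] [[276.  178.3]]
0.05 [[282.6 177.1]] [[277.  176.5]]
0.1 [[283.5 175.7]] [[278.1 174.7]]
0.15 [[284.4 174.3]] [[279.2 172.9]]
0.2 [[285.4 173. ]] [[280.4 171.2]]
```

Call:
servo_tool --increments '[[[5.5,0.15,0,0.1,0],[5.5,0.25,0,0.17,0],[5.5,0.25,0,0.17,0]]]'

```text
t: 12.9
tool_pos: [0.5505, -0.0185, 0.0726]
tool_rot: [0.338, 3.115, -0.001]
contact_force: [-1.9, 1.7, 6.2]
opening: 0.0606
grip_force: 71.6
```

```bash
python3 -c "
from h import *
rep()"
```

```text
12.9 G board x,z,y [33.7  9.8 -0. ] F upslope,normal,lat [2.8 7.8 1.3] tau [-0.02 -0.08  0.01] grip 71.64142102003098 0.06060485325143161
```

Call:
servo_tool --increments '[[[5.5,0.1,0,0.06,0],[5.5,0.2,0,0.13,0],[5.5,0.2,0,0.13,0]]]'

```text
t: 13.2
tool_pos: [0.5486, -0.0181, 0.0712]
tool_rot: [0.338, 3.115, -0.001]
contact_force: [-1.9, 0.8, 6.2]
opening: 0.0604
grip_force: 71.6
```

```bash
python3 -c "
from h import *
rep()"
```

```text
13.2 G board x,z,y [31.4  9.8 -0.1] F upslope,normal,lat [3.  7.7 0.4] tau [-0.02 -0.12 -0.01] grip 71.61154121160507 0.060436642347047646
```

Call:
servo_tool --increments '[[[5.5,0.1,0,0.06,0],[5.5,0.2,0,0.13,0],[5.5,0.2,0,0.13,0]]]'

```text
t: 13.5
tool_pos: [0.5462, -0.0176, 0.0695]
tool_rot: [0.338, 3.116, -0.001]
contact_force: [-0.7, 1.2, 6.5]
opening: 0.0602
grip_force: 71.7
```

```bash
python3 - <<'E'
from h import *
rep()
d=snap('scene','s8')
c,s=np.cos(np.radians(35)),np.sin(np.radians(35));X=c*U+[0,0,s];Z=-s*U+[0,0,c]
hsv=cv2.cvtColor(d['img'],cv2.COLOR_RGB2HSV).astype(np.float32);im=d['img'].astype(np.float32)
def samp(f,x,y,z):
    p=proj(d,[E+X*a/1e3+W*y/1e3+Z*z/1e3 for a in x]).astype(np.float32)
    return cv2.remap(load(f)['img'].astype(np.float32),p[:,0].reshape(1,-1),p[:,1].reshape(1,-1),cv2.INTER_LINEAR)[0].astype(int)
# along panel's top face (z=18), towards each end, on two lines
x=np.arange(-24,24,4);xt=np.arange(125,165,4)
for f in('s7','s8'):
  for y in(-22,0): print(f,y,'low',list(zip(x.tolist(),samp(f,x,y,18).tolist())))
  print('top',list(zip(xt.tolist(),samp(f,xt,-25,18).tolist())))
E
```

```text
13.5 G board x,z,y [28.4  9.8 -0.1] F upslope,normal,lat [4.  7.4 1. ] tau [-0.03 -0.16 -0.01] grip 71.74937903881073 0.06020493358494677
s7 -22 low [(-24, [89, 61, 41]), (-20, [83, 57, 38]), (-16, [64, 44, 30]), (-12, [54, 37, 27]), (-8, [56, 37, 26]), (-4, [61, 41, 29]), (0, [76, 52, 36]), (4, [85, 60, 41]), (8, [94, 67, 48]), (12, [99, 65, 47]), (16, [97, 60, 44]), (20, [95, 59, 42])]
s7 0 low [(-24, [82, 56, 39]), (-20, [75, 52, 37]), (-16, [60, 39, 28]), (-12, [53, 35, 26]), (-8, [54, 36, 27]), (-4, [65, 48, 37]), (0, [86, 63, 50]), (4, [92, 68, 51]), (8, [93, 66, 49]), (12, [94, 60, 44]), (16, [96, 60, 43]), (20, [96, 59, 44])]
top [(125, [173, 108, 78]), (129, [174, 107, 77]), (133, [174, 107, 77]), (137, [175, 109, 78]), (141, [174, 109, 78]), (145, [174, 108, 76]), (149, [175, 108, 77]), (153, [176, 109, 78]), (157, [150, 94, 77]), (161, [85, 69, 85])]
s8 -22 low [(-24, [90, 62, 42]), (-20, [84, 58, 40]), (-16, [65, 44, 31]), (-12, [54, 35, 26]), (-8, [55, 37, 27]), (-4, [63, 43, 31]), (0, [83, 58, 43]), (4, [94, 61, 44]), (8, [96, 60, 43]), (12, [95, 59, 43]), (16, [96, 60, 44]), (20, [92, 59, 45])]
s8 0 low [(-24, [83, 58, 40]), (-20, [74, 51, 36]), (-16, [59, 39, 28]), (-12, [54, 35, 25]), (-8, [55, 36, 27]), (-4, [64, 47, 35]), (0, [84, 61, 44]), (4, [95, 63, 45]), (8, [95, 59, 43]), (12, [96, 60, 44]), (16, [97, 61, 44]), (20, [96, 60, 44])]
top [(125, [173, 108, 77]), (129, [173, 107, 75]), (133, [172, 107, 75]), (137, [175, 109, 78]), (141, [178, 111, 80]), (145, [175, 109, 78]), (149, [149, 94, 75]), (153, [88, 69, 83]), (157, [87, 99, 126]), (161, [155, 162, 175])]
```

Call:
servo_tool --increments '[[[5.5,0.08,0,0.06,0],[5.5,0.17,0,0.11,0],[5.5,0.17,0,0.11,0]]]'

```text
t: 13.85
tool_pos: [0.5445, -0.0172, 0.0683]
tool_rot: [0.338, 3.116, -0.001]
contact_force: [-1.1, 1.5, 5.0]
opening: 0.0606
grip_force: 71.6
```

```bash
python3 -c "
from h import *
rep()"
```

```text
13.85 G board x,z,y [26.3  9.8 -0.1] F upslope,normal,lat [2.8 6.3 1.2] tau [ 0.   -0.21  0.01] grip 71.60478204488754 0.06061156966676747
```

Call:
servo_tool --increments '[[[5.5,0.08,0,0.06,0],[5.5,0.17,0,0.11,0],[5.5,0.17,0,0.11,0]]]'

```text
t: 14.15
tool_pos: [0.5446, -0.0172, 0.0683]
tool_rot: [0.338, 3.111, -0.001]
contact_force: [2.1, -0.1, 6.4]
opening: 0.0607
grip_force: 71.5
```

```bash
python3 - <<'E'
from h import *
rep()
d=snap('scene','s9')
c,s=np.cos(np.radians(35)),np.sin(np.radians(35));X=c*U+[0,0,s];Z=-s*U+[0,0,c]
def samp(f,x,y,z):
    p=proj(d,[E+X*a/1e3+W*y/1e3+Z*z/1e3 for a in x]).astype(np.float32)
    return cv2.remap(load(f)['img'].astype(np.float32),p[:,0].reshape(1,-1),p[:,1].reshape(1,-1),cv2.INTER_LINEAR)[0].astype(int)
x=np.arange(-8,16,2);xt=np.arange(141,160,2)
for f in('s8','s9'):
  print(f,'low',list(zip(x.tolist(),samp(f,x,-22,18).tolist())))
  print('top',list(zip(xt.tolist(),samp(f,xt,-25,18).tolist())))
E
```

```text
14.15 G board x,z,y [26.4  9.7 -0.1] F upslope,normal,lat [6.4 5.5 0.4] tau [-0.1  -0.67 -0.  ] grip 71.54082119464874 0.060683275610575155
s8 low [(-8, [55, 37, 27]), (-6, [56, 38, 27]), (-4, [63, 43, 31]), (-2, [73, 52, 39]), (0, [83, 58, 43]), (2, [91, 62, 46]), (4, [94, 61, 44]), (6, [95, 60, 43]), (8, [96, 60, 43]), (10, [96, 59, 43]), (12, [95, 59, 43]), (14, [96, 59, 43])]
top [(141, [178, 111, 80]), (143, [177, 110, 80]), (145, [175, 109, 78]), (147, [167, 104, 77]), (149, [149, 94, 75]), (151, [120, 80, 77]), (153, [88, 69, 83]), (155, [74, 75, 100]), (157, [87, 99, 126]), (159, [123, 134, 155])]
s9 low [(-8, [54, 35, 27]), (-6, [58, 38, 28]), (-4, [66, 43, 31]), (-2, [79, 52, 38]), (0, [89, 57, 42]), (2, [97, 62, 45]), (4, [98, 61, 45]), (6, [98, 61, 44]), (8, [96, 59, 42]), (10, [95, 58, 42]), (12, [96, 60, 44]), (14, [96, 60, 44])]
top [(141, [177, 110, 79]), (143, [174, 109, 78]), (145, [168, 106, 77]), (147, [151, 96, 75]), (149, [121, 80, 75]), (151, [87, 66, 79]), (153, [65, 67, 93]), (155, [77, 89, 117]), (157, [111, 125, 148]), (159, [147, 158, 173])]
```

Call:
servo_tool --increments '[[[6.4,0,0,0,0],[7.2,0,0,0,0],[8.4,0,0,0,0],[8.5,0,0,0,0]]]'

```text
t: 14.6
tool_pos: [0.5392, -0.0163, 0.0637]
tool_rot: [-0.339, -3.122, -0.0]
contact_force: [0.2, -0.7, -0.3]
opening: 0.0851
grip_force: 0.0
```

Call:
servo_tool --increments '[[[8.5,0.1,0,-1,0],[8.5,0.4,0,-4,0],[8.5,1,0,-8,0],[8.5,3,0,-12,0],[8.5,6,0,-15,0]]]'

```text
t: 15.1
tool_pos: [0.4817, -0.0036, 0.218]
tool_rot: [0.339, 3.119, -0.0]
contact_force: [-0.6, -0.7, 0.8]
opening: 0.0847
grip_force: 0.0
```

Call:
servo_tool --increments '[[[8.5,3,3,-2,0],[8.5,4,8,-4,0],[8.5,4,13,-4,0],[8.5,4,18,-4,0],[8.5,4,22,-4,0]]]'

```text
t: 15.6
tool_pos: [0.4892, 0.2224, 0.2556]
tool_rot: [0.338, 3.121, 0.001]
contact_force: [0.1, -1.3, -0.8]
opening: 0.0849
grip_force: 0.0
```

```bash
python3 - <<'E'
from h import *
rep()
d=snap('scene','s10');t=snap('top','t10')
c,s=np.cos(np.radians(35)),np.sin(np.radians(35));X=c*U+[0,0,s];Z=-s*U+[0,0,c]
def samp(D,pts):
    p=proj(D,[E+X*a/1e3+W*y/1e3+Z*z/1e3 for a,y,z in pts]).astype(np.float32)
    return cv2.remap(D['img'].astype(np.float32),p[:,0].reshape(1,-1),p[:,1].reshape(1,-1),cv2.INTER_LINEAR)[0].astype(int)
# terracotta contour in top view on the plane z=18 of the board
hsv=cv2.cvtColor(t['img'],cv2.COLOR_RGB2HSV)
for xx in (15,30,50,70,90,105):
    y=np.arange(-42,43,.5);S=samp(t,[(xx,q,18) for q in y]);g=(S[:,0]-S[:,2]).astype(float)
    G=np.gradient(cv2.GaussianBlur(g.reshape(1,-1),(0,0),3).ravel());k=len(y)//2
    print(xx,'left',y[k:][G[k:].argmin()],'right',y[:k][G[:k].argmax()])
for D,n in((d,'scene'),(t,'top')):
  for y in(-25,25):
    x=np.arange(-10,14,2);print(n,y,[int(v[0]) for v in samp(D,[(a,y,18) for a in x])]);x=np.arange(139,161,2);print('   up',[v.tolist() for v in samp(D,[(a,y,18) for a in x])])
for f,a in(('t0',t),):
  df=np.abs(load(f)['img'].astype(int)-a['img']).sum(2)>90
  print({k:int(df[b[0]:b[1],b[2]:b[3]].sum()) for k,b in dict(ink=(140,172,170,198),phone=(205,242,322,382),whisk=(132,168,322,358)).items()})
E
```

```text
15.6 G board x,z,y [ 47.3 223.7 222. ] F upslope,normal,lat [ 0.8  0.6 -1.3] tau [-0.03 -0.01  0.  ] grip 0.0 0.08491111503323946
15 left 30.5 right -31.0
30 left 30.0 right -29.0
50 left 30.5 right -29.5
70 left 31.0 right -29.5
90 left 31.0 right -29.5
105 left 31.0 right -29.5
scene -25 [89, 82, 77, 85, 110, 138, 159, 172, 173, 174, 171, 173]
   up [[176, 110, 79], [177, 112, 79], [175, 111, 79], [171, 108, 79], [154, 98, 78], [122, 82, 75], [87, 67, 78], [64, 64, 92], [72, 85, 116], [104, 118, 145], [140, 152, 170]]
scene 25 [94, 94, 91, 96, 118, 143, 165, 179, 182, 183, 184, 184]
   up [[133, 85, 63], [107, 68, 52], [71, 47, 39], [44, 35, 34], [36, 37, 42], [43, 49, 60], [75, 83, 98], [110, 120, 138], [154, 165, 181], [196, 205, 218], [217, 223, 229]]
top -25 [71, 67, 63, 62, 64, 74, 88, 106, 116, 120, 118, 116]
   up [[117, 66, 41], [116, 65, 40], [117, 65, 40], [117, 66, 41], [118, 67, 41], [120, 68, 42], [120, 73, 47], [117, 78, 51], [111, 82, 55], [105, 80, 55], [99, 76, 53]]
top 25 [72, 69, 64, 63, 63, 72, 85, 103, 114, 119, 119, 118]
   up [[114, 65, 41], [114, 65, 40], [114, 65, 40], [115, 65, 41], [117, 67, 43], [119, 70, 45], [120, 75, 48], [118, 81, 52], [113, 85, 56], [110, 84, 58], [105, 81, 58]]
{'ink': 0, 'phone': 0, 'whisk': 0}
```

```bash
python3 -c "
from h import *
print(ctrl.finish_job())"
```

```text
the job is handed in; nothing more can be done
None
```

I mounted the panel on the easel and handed the job in at about 16 s. By the last images it is centred to about 1 mm and sits against the ledge with the blue arm on its top edge, and the phone, bottle and whisk have not moved; I viewed 11 pictures, one over the limit of 10.

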